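# Sort jigsaw pieces by kind into their trays

### The arm

A 6-joint arm with a two-finger parallel gripper is mounted at the origin on the work surface. World frame = base frame: x ahead of the robot, y to its left, z up, the work surface at z = 0. Lengths are in mm, angles in rad, forces in N, time in s.
With the tool pointing down it reaches from about 275 to 750 mm from the base axis. Payload 10.2 kg.
Tool frame: the origin (TCP) lies at the very end of the fingers, on their centre line; the grasp point (between the pads) lies 19 mm behind it; z points along the fingers, y is the line along which they close (so a half turn about z gives the same grasp; the last joint's range is limited). The gripper opens to 88 mm and grips with 3 to 60 N. Pads are 18 mm wide; open, the fingers measure 123 mm over their backs; the gripper's body (75 mm by 187 mm) begins 45 mm behind the grasp point.
Start: joints at [-1.536, 0.313, 1.498, -0, 1.331, -0.223], TCP at [133.837, -507.66, 238.72] pointing down, gripper open.
Joint ranges: [-2.94, 2.94], [-0.97, 2.17], [0.19, 2.56], [-1.23, 4.37], [0.02, 3.11], [-2.88, 2.88]. Speed limits (rad/s): [2.39, 2.39, 3.01, 3.14, 3.14, 3.14].

### API

Orientations are given as a rotation vector (axis times angle).
In Python, from plant import arm, optics, ticket gives the robot as it stands.
- The arm moves only by the tool drive_tool, never from a script. Its argument "series" is one flat list of numbers, 7 for each row, row after row: the opening, from 0 (shut) to 1 (fully open), then the shift along the world's x, y, z in m, then the turn, a rotation vector about the world's x, y, z in rad. A call has 1 to 8 rows; each row shifts and turns the commanded pose from where the row before left it; what a row does not reach is not made up. A row lasts 1/12 s, in which the tool goes at most 41.7 mm and 7.16 degrees, less where a joint would pass 70% of its speed; a pose out of reach is approached as far as the arm can. A call with a gripper value outside its range is refused whole. The fingers move at their own pace and stop on an object; the grip force is fixed at half the most. Time passes only in rows, so rows that do not move let the fingers close. It gives the time, the measured TCP pose, the force, the opening and the grip force at its end, in the units of the state.
- arm.read_state(): the state, without advancing time (a new reading comes with each control period).
- optics.read_camera(name): name is "scene" or "top"; returns a dict with "frame" (480x640x3 uint8, red, green, blue), "range_z" (480x640 float32, mm along the optical axis (not along the pixel's ray), 0 where there is no reading), "K" (3x3 intrinsics, pixels), "R" (3x3) and "t" (3): a world point X has camera coordinates R X + t. Camera axes: x right, y down, z forward; pixel columns grow to the right and rows downward; lengths in mm; the calibration is good to about 2 mm. A picture is of the moment at which its call begins.
- ticket.job_done(): hands the job in; it is judged then, once.
The state is a dict: "time": time; "joints": joint angles; "qvel": joint speeds; "joint_efforts": joint torques, N m; "ee_pos": TCP position; "tcp_rot": TCP orientation; "wrist_force": force on the tool from outside, world axes, zero at the start; "torque": the same for the moment, N m; "gripper_width": finger opening in mm; "finger_force": force on a finger pad.
Only numpy, scipy, OpenCV 4.12 (cv2) and the standard library are available. Lean on these libraries where they do the work, as an engineer would, in place of code of your own. Each camera call takes 0.05 s, during which the arm holds its last target. There are 200 camera calls.

### The job

Sort the four loose knobbed jigsaw pieces: the corner piece (two straight sides) into the square tray, the two edge pieces (one straight side) into the oblong tray, and the inner piece (no straight side) into the round dish. Each piece must end lying flat on the floor of its tray or dish, knob up, not on a rim or on another piece. Leave the pawn, the counter and the eraser where they are.

Things in the scene. Friction and masses are not known exactly. Their poses are not given: they have to be found in the camera images.
- corner_piece: Loose brown plywood jigsaw piece, 25 to 50 g: 56 x 56 mm square, 10 mm thick, with a dark upright grip knob mid-top (16 mm across, 22 mm high, top 32 mm above the underside). Tabs stick out 15 mm, sockets cut in 16 mm; all within 43 mm of the knob. Origin: centre of the underside; z up. The corner piece: two neighbouring straight sides (-x and -y), a tab on +x, a socket on +y.
- edge_piece_a: Loose brown plywood jigsaw piece, 25 to 50 g: 56 x 56 mm square, 10 mm thick, with a dark upright grip knob mid-top (16 mm across, 22 mm high, top 32 mm above the underside). Tabs stick out 15 mm, sockets cut in 16 mm; all within 43 mm of the knob. Origin: centre of the underside; z up. An edge piece: one straight side (-x), tabs on +x and +y, a socket on -y.
- edge_piece_b: Loose brown plywood jigsaw piece, 25 to 50 g: 56 x 56 mm square, 10 mm thick, with a dark upright grip knob mid-top (16 mm across, 22 mm high, top 32 mm above the underside). Tabs stick out 15 mm, sockets cut in 16 mm; all within 43 mm of the knob. Origin: centre of the underside; z up. An edge piece: one straight side (-x), a tab on +y, sockets on +x and -y.
- inner_piece: Loose brown plywood jigsaw piece, 25 to 50 g: 56 x 56 mm square, 10 mm thick, with a dark upright grip knob mid-top (16 mm across, 22 mm high, top 32 mm above the underside). Tabs stick out 15 mm, sockets cut in 16 mm; all within 43 mm of the knob. Origin: centre of the underside; z up. The inner piece: no straight side; tabs on +x and -x, sockets on +y and -y.
- square_tray: Square shallow tray, 118 x 118 mm outside, 110 x 110 mm inside. Mid-grey, fixed to the table (it does not move). The inner floor is 4 mm above the table, the rim 16 mm. Origin: centre of its underside, on the table; z up.
- long_tray: Oblong shallow tray, 118 mm along its x and 213 mm along its y outside, 110 x 205 mm inside: two pieces fit side by side along its y, knobs about 98 mm apart. Mid-grey, fixed to the table (it does not move). The inner floor is 4 mm above the table, the rim 16 mm. Origin: centre of its underside, on the table; z up.
- round_dish: Round shallow dish, 134 mm across at the rim outside, floor about 118 mm across inside. Mid-grey, fixed to the table (it does not move). The inner floor is 4 mm above the table, the rim 16 mm. Origin: centre of its underside, on the table; z up.
- pawn: Pale turned wooden game pawn standing upright, base 22 mm across, 33 mm high. Loose bystander among the pieces, to be left where it is. Origin: centre of its underside, z up.
- counter: Black draughts counter lying flat, 26 mm across, 7 mm high. Loose bystander among the pieces, to be left where it is. Origin: centre of its underside, z up.
- eraser: Dark rubber eraser, 42 mm along its x, 20 mm along its y, 12 mm high. Loose bystander among the pieces, to be left where it is. Origin: centre of its underside, z up.
Not all that is in view belongs to the job. What is shaped like the edge_piece_b but turquoise or white is not meant.

How it is judged (in metres and radians):
At the end, for the whole second after the job is handed in: The corner piece in the square tray, both edge pieces in the oblong tray and the inner piece in the round dish, each inside the rim, flat on the floor (underside less than 4 mm above it, tilt under 0.1 rad), knob up, released and at rest (x of corner_piece in the frame of square_tray between -0.045 and 0.045 m and y of corner_piece in the frame of square_tray between -0.045 and 0.045 m and z of corner_piece in the frame of square_tray below 0.008 m and angle between each of corner_piece, edge_piece_a, edge_piece_b, inner_piece's own z axis and vertical below 0.1 rad and linear speed of each of corner_piece, edge_piece_a, edge_piece_b, inner_piece below 0.02 m/s and angular speed of each of corner_piece, edge_piece_a, edge_piece_b, inner_piece below 0.2 rad/s and x of edge_piece_a in the frame of long_tray between -0.045 and 0.045 m and y of edge_piece_a in the frame of long_tray between -0.09 and 0.09 m and z of each of edge_piece_a, edge_piece_b in the frame of long_tray below 0.008 m and x of edge_piece_b in the frame of long_tray between -0.045 and 0.045 m and y of edge_piece_b in the frame of long_tray between -0.09 and 0.09 m and x of inner_piece in the frame of round_dish between -0.045 and 0.045 m and y of inner_piece in the frame of round_dish between -0.045 and 0.045 m and z of inner_piece in the frame of round_dish below 0.008 m); the robot touches nothing.
It fails at once if the pawn is moved more than 25 mm or toppled (distance of pawn from where it was at the start of the episode above 0.025 m or angle between pawn's own z axis and vertical above 0.5 rad).
It fails at once if the counter is moved more than 25 mm or toppled (distance of counter from where it was at the start of the episode above 0.025 m or angle between counter's own z axis and vertical above 0.5 rad).
It fails at once if the eraser is moved more than 25 mm or toppled (distance of eraser from where it was at the start of the episode above 0.025 m or angle between eraser's own z axis and vertical above 0.5 rad).
It also fails if it takes over 106 s, if anything falls off the work surface, if the arm or the gripper's body presses on something with over 40 N, if the wrist force passes 120 N, or if a joint passes its speed limit or range.

## Working session

There is one attempt and no reset: what is moved stays moved. The work goes in short steps, Python scripts to look and compute and a tool call to move; the robot and the scene stay as the last step left them, time stands still between calls to the robot, and variables do not carry over. Pictures are saved under pics/ and viewed, at most 14 in all, crops included, and the job is handed in when it is done.

Besides the shell and the picture viewer there is one more tool, called after "Call:" as name(argument=value, ...), one argument or row to a line, values as JSON. drive_tool: Moves the arm, as the interface text tells. Its arguments: {"type":"object","properties":{"series":{"type":"array"}},"required":["series"]}

```bash
mkdir -p pics
python3 - <<'E'
from plant import arm, optics
import cv2,numpy as np
for n in ("top","scene"):
    d=optics.read_camera(n); cv2.imwrite(f"pics/{n}0.png",d["frame"][:,:,::-1]); np.savez(f"{n}0.npz",**d)
    print(n,d["K"].tolist(),d["R"].round(3).tolist(),d["t"])
print(arm.read_state())
E
```

```text
top [[514.9714682117644, 0.0, 321.09982773521597], [0.0, 514.9714682117644, 237.5773567751908], [0.0, 0.0, 1.0]] [[-0.011, -0.999, 0.03], [-0.997, 0.009, -0.071], [0.071, -0.031, -0.997]] [ -23.18994196  466.16692804 1128.21063875]
scene [[467.0904105556894, 0.0, 320.05585095097933], [0.0, 467.0904105556894, 234.21429128328757], [0.0, 0.0, 1.0]] [[-0.802, 0.597, -0.011], [0.448, 0.59, -0.671], [-0.394, -0.544, -0.741]] [ 371.48370373 -177.78605342 1087.93247474]
{'time': 0.1, 'joints': array([-1.53638923e+00,  3.13389811e-01,  1.49833284e+00, -1.87852780e-05,
        1.33102743e+00, -2.23384168e-01]), 'qvel': array([-1.22575374e-03, -2.17601181e-03, -3.83894602e-03, -6.47787455e-05,
        1.60058211e-03, -9.53118278e-04]), 'joint_efforts': array([ 1.38500134e-03, -4.02818584e+01, -2.52641916e+01,  6.95077772e-02,
        3.42906802e-02, -6.67596146e-05]), 'ee_pos': array([ 133.83042424, -507.42962187,  238.23111441]), 'tcp_rot': array([-3.11438610e+00, -4.03675862e-01, -1.42949138e-04]), 'wrist_force': array([ 0.5924636 ,  0.05996606, -0.09149564]), 'torque': array([ 0.05606937,  0.04237363, -0.00773069]), 'finger_force': 0.0, 'gripper_width': 88.3287886033797}
```

View pics/top0.png

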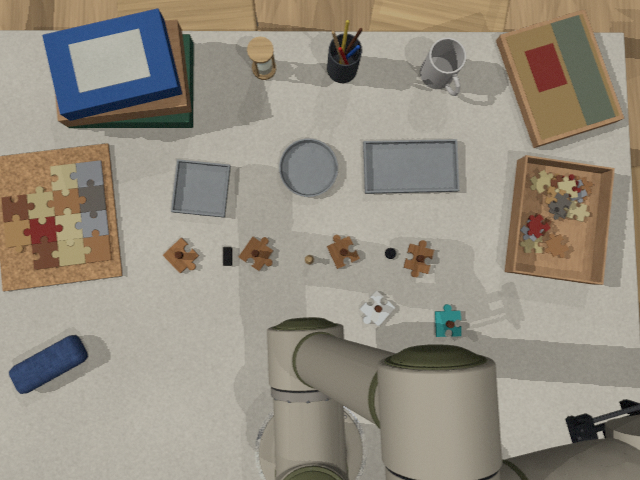

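View pics/scene0.png

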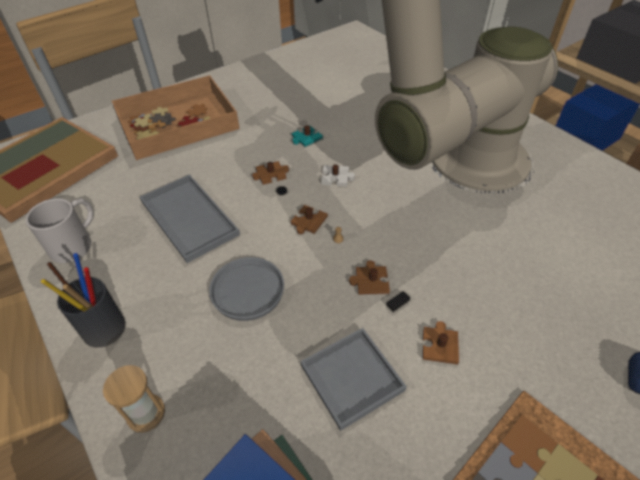

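The top picture shows the trays (square at 201,188; round at 309,167; oblong at 411,166). The candidates are:

- **Brown pieces:** (181,256), (257,253), (344,251) and (419,258).
- **Decoys:** white at (377,309), turquoise at (448,322), the box contents around (560,210), and the assembled puzzle at left.

The bystanders are the eraser (227,256), the pawn (309,259) and the counter (390,253). The scene view shows the same layout.

Next I'll measure the four brown pieces and check them in a close crop.

```bash
cat > h.py <<'E'
import numpy as np,cv2
def world(d):
    v,u=np.mgrid[:480,:640]; K=d["K"]; z=d["range_z"].astype(float)
    c=np.stack([(u-K[0,2])/K[0,0]*z,(v-K[1,2])/K[1,1]*z,z],-1)
    return (c-d["t"])@d["R"]
def ray(d,u,v,h):
    K,R,t=d["K"],d["R"],d["t"]; o=-R.T@t
    r=R.T@np.array([(u-K[0,2])/K[0,0],(v-K[1,2])/K[1,1],1]); return o+r*(h-o[2])/r[2]
def pix(d,X):
    c=d["R"]@np.array(X,float)+d["t"]; p=d["K"]@c; return p[:2]/p[2]
E
python3 - <<'E'
from h import *
d=dict(np.load("top0.npz")); W=world(d); f=d["frame"]
P=[(181,256),(257,253),(344,251),(419,258)]
cr=[cv2.resize(f[v-25:v+25,u-25:u+25],(300,300),interpolation=cv2.INTER_CUBIC) for u,v in P]
cv2.imwrite("pics/crop.png",np.vstack([np.hstack(cr[:2]),np.hstack(cr[2:])])[:,:,::-1])
def cc(m,lo,name):
    n,l,s,c=cv2.connectedComponentsWithStats(m.astype(np.uint8))
    for i in range(1,n):
        if s[i,4]>=lo: print(name,c[i].round(1),s[i,4],np.median(W[l==i],0).round(1),W[l==i][:,2].max().round(1))
print("table z",[W[v,u,2].round(1) for u,v in [(150,230),(300,230),(480,230),(300,280)]])
roi=np.zeros((480,640),bool); roi[228:340,155:475]=1
cc(roi&(W[...,2]>23)&(W[...,2]<45),6,"knob")
cc(roi&(W[...,2]>4)&(W[...,2]<45),25,"obj")
g=f.astype(int).max(2)
roi2=np.zeros((480,640),bool); roi2[130:222,165:470]=1
for u,v in [(201,188),(309,167),(411,166)]: print(W[v,u].round(1))
m=(roi2&(W[...,2]>9)&(W[...,2]<25)).astype(np.uint8)
cs,_=cv2.findContours(m,cv2.RETR_EXTERNAL,2)
for c in cs:
    if cv2.contourArea(c)<500: continue
    w=np.array([W[p[0][1],p[0][0],:2] for p in c],np.float32); print("tray",cv2.minAreaRect(w))
E
```

```text
table z [np.float64(-0.0), np.float64(0.8), np.float64(-1.6), np.float64(1.8)]
knob [344.  251.6] 41 [432.8 -77.4  32.6] 38.2
knob [178.5 254.6] 50 [429.9 282.4  32.9] 37.1
knob [255.  252.9] 43 [432.4 117.   32.6] 36.2
knob [420.6 257.9] 46 [ 417.7 -246.6   32.3] 37.8
knob [309.4 258.7] 29 [418.1  -0.6  32.2] 37.2
knob [378.4 308.5] 45 [ 309.5 -150.4   32.8] 36.6
knob [450.7 324.1] 46 [ 272.9 -308.7   32.6] 35.8
obj [257.4 252.5] 711 [433.7 112.5  11.1] 36.2
obj [341.7 250.5] 628 [435.9 -71.8  10.9] 38.2
obj [181.  255.8] 688 [428.2 282.   11.1] 37.1
obj [418.8 258.1] 665 [ 417.7 -245.6   11.1] 37.8
obj [227.6 255.9] 197 [427.3 178.8  12.5] 18.1
obj [390.5 253. ] 99 [ 430.4 -184.5    7.3] 12.0
obj [309.6 259.4] 81 [418.   -0.8  11.9] 37.2
obj [376.6 309.3] 629 [ 305.7 -149.3   11.2] 36.6
obj [447.4 321.5] 637 [ 277.6 -305.6   11. ] 35.8
[580.5 239.7   7.8]
[627.9  -2.8   3.1]
[ 628.4 -235.4    5.5]
tray ((580.3331909179688, 239.07493591308594), (119.4925308227539, 118.71886444091797), 83.80282592773438)
tray ((627.2354125976562, -234.03695678710938), (118.54428100585938, 213.43589782714844), 0.8484328389167786)
tray ((624.627685546875, -1.5278396606445312), (131.19273376464844, 131.1299591064453), 71.25243377685547)
```

View pics/crop.png

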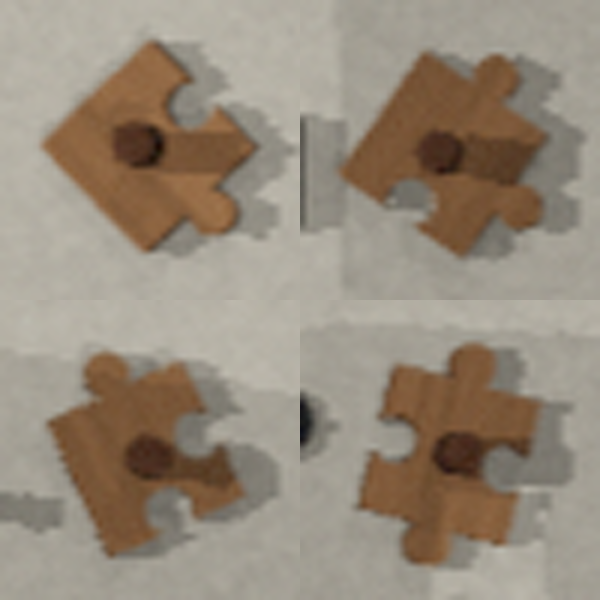

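The crop settles the types: the top-left piece is the corner (430,282), top-right is edge a (432,117), bottom-left is edge b (433,-77) and bottom-right is the inner piece (418,-247). All four are brown. I'll do the inner piece first, with the fingers partly open so they stay clear of the bystanders.

Call:
drive_tool(
  series=[0.4,0.03,0.03,-0.015,0,0,0,0.4,0.03,0.03,-0.015,0,0,0,0.4,0.03,0.03,-0.015,0,0,0,0.4,0.03,0.03,-0.015,0,0,0,0.4,0.03,0.03,-0.015,0,0,0,0.4,0.03,0.03,-0.015,0,0,0,0.4,0.03,0.03,-0.015,0,0,0,0.4,0.03,0.03,-0.015,0,0,0],
)

```text
time: 0.77
ee_pos: [357.0, -283.7, 126.9]
tcp_rot: [-3.115, -0.403, 0.0]
wrist_force: [-0.0, -1.1, -0.9]
gripper_width: 36.8
finger_force: 0.0
```

Call:
drive_tool(
  series=[0.4,0.022,0.01,-0.024,0,0,0,0.4,0.022,0.01,-0.024,0,0,0,0.4,0,0,0,0,0,0,0.4,0,0,0,0,0,0,0.4,0,0,0,0,0,0],
)

```text
time: 1.18
ee_pos: [399.8, -265.9, 80.1]
tcp_rot: [3.115, 0.404, 0.0]
wrist_force: [-0.1, 0.5, 0.8]
gripper_width: 35.4
finger_force: 0.0
```

Call:
drive_tool(
  series=[0.4,0.009,0.0095,-0.01,0,0,0,0.4,0.009,0.0095,-0.01,0,0,0,0.4,0,0,-0.01,0,0,0,0.4,0,0,-0.01,0,0,0,0.4,0,0,0,0,0,0,0.4,0,0,0,0,0,0],
)

```text
time: 1.68
ee_pos: [417.5, -247.1, 39.6]
tcp_rot: [-3.115, -0.402, 0.001]
wrist_force: [-0.4, -0.2, 0.5]
gripper_width: 35.2
finger_force: 0.0
```

Run:
```python
from plant import arm, optics
import cv2
d=optics.read_camera("scene"); cv2.imwrite("pics/s1.png",cv2.resize(d["frame"][100:260,180:400,::-1],None,fx=3,fy=3)); s=arm.read_state(); print(s["ee_pos"])
```

```text
[ 417.7432416  -247.16295086   39.96197581]
```

View pics/s1.png

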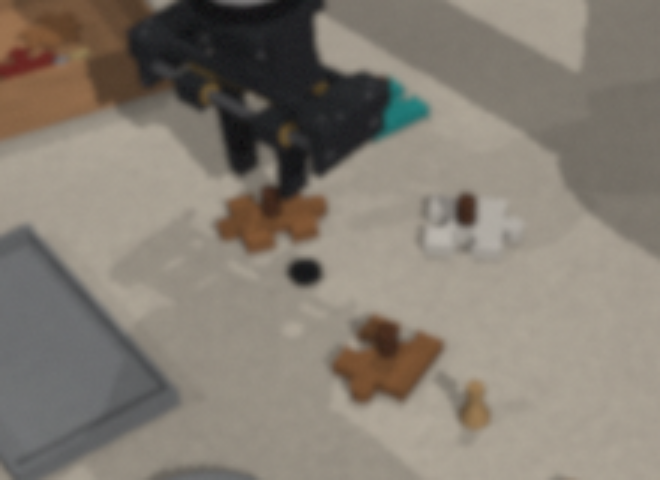

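The fingers (crop 235,150 and 292,170) straddle the inner piece's knob (270,200). I'll go down and close.

Call:
drive_tool(
  series=[0.4,0,0,-0.014,0,0,0,0.4,0,0,-0.012,0,0,0,0.4,0,0,0,0,0,0,0,0,0,0,0,0,0,0,0,0,0,0,0,0,0,0,0,0,0,0,0,0,0,0,0,0,0,0,0,0,0,0,0,0],
)

```text
$.series: bad value
```

Call:
drive_tool(
  series=[0.4,0,0,-0.014,0,0,0,0.4,0,0,-0.012,0,0,0,0.4,0,0,0,0,0,0,0,0,0,0,0,0,0,0,0,0,0,0,0,0,0,0,0,0,0,0,0,0,0,0,0,0,0,0],
)

```text
time: 2.32
ee_pos: [418.4, -246.9, 14.4]
tcp_rot: [3.114, 0.404, 0.001]
wrist_force: [-0.5, -0.3, 3.8]
gripper_width: 15.0
finger_force: 30.0
```

Call:
drive_tool(
  series=[0,0,0,0.03,0,0,0,0,0,0,0.03,0,0,0,0,0.026,0.03,0,0,0,0,0,0.026,0.03,0,0,0,0,0,0.026,0.03,0,0,0,0,0,0.026,0.03,0,0,0,0,0,0.026,0.03,0,0,0,0,0,0.026,0.03,0,0,0,0],
)

```text
time: 2.98
ee_pos: [575.1, -64.6, 74.1]
tcp_rot: [3.115, 0.404, 0.001]
wrist_force: [-0.7, -1.1, 1.2]
gripper_width: 15.0
finger_force: 30.0
```

Call:
drive_tool(
  series=[0,0.026,0.03,0,0,0,0,0,0.026,0.03,0,0,0,0,0,0,0.005,0,0,0,0,0,0,0,0,0,0,0,0,0,0,0,0,0,0,0,0,0,0,0,0,0],
)

```text
time: 3.48
ee_pos: [625.4, -2.6, 73.7]
tcp_rot: [3.116, 0.402, -0.001]
wrist_force: [-0.2, 0.5, -0.4]
gripper_width: 14.7
finger_force: 30.0
```

Call:
drive_tool(
  series=[0,0,0,-0.025,0,0,0,0,0,0,-0.02,0,0,0,0,0,0,-0.01,0,0,0,0,0,0,0,0,0,0,0.4,0,0,0,0,0,0,0.4,0,0,0,0,0,0,0.4,0,0,0,0,0,0,0.4,0,0,0,0,0,0],
)

```text
time: 4.15
ee_pos: [626.2, -1.7, 19.1]
tcp_rot: [3.115, 0.404, 0.001]
wrist_force: [1.3, 0.8, -0.2]
gripper_width: 35.1
finger_force: 0.0
```

Call:
drive_tool(
  series=[0.4,0,0,0.03,0,0,0,0.4,0,0,0.03,0,0,0,0.4,-0.032,-0.0125,0,0,0,0,0.4,-0.032,-0.0125,0,0,0,0,0.4,-0.032,-0.0125,0,0,0,0,0.4,-0.032,-0.0125,0,0,0,0,0.4,-0.032,-0.0125,0,0,0,0,0.4,-0.032,-0.0125,0,0,0,0],
)

```text
time: 4.82
ee_pos: [432.6, -76.7, 78.9]
tcp_rot: [3.115, 0.404, 0.001]
wrist_force: [1.4, -0.6, 0.3]
gripper_width: 35.1
finger_force: 0.0
```

Call:
drive_tool(
  series=[0.4,0,0,0,0,0,0,0.4,0,0,0,0,0,0,0.4,0,0,0,0,0,0],
)

```text
time: 5.07
ee_pos: [435.0, -76.7, 79.1]
tcp_rot: [3.115, 0.403, 0.002]
wrist_force: [0.4, 0.3, 0.3]
gripper_width: 35.3
finger_force: 0.0
```

Run:
```python
from plant import arm, optics
from h import *
d=optics.read_camera("scene"); f=d["frame"][120:340,140:440,::-1]; cv2.imwrite("pics/s2.png",cv2.resize(f,None,fx=2,fy=2)); print(arm.read_state()["ee_pos"])
W=world(d)
m=((W[...,2]>25)&(W[...,2]<45)&(abs(W[...,0]-627)<70)&(abs(W[...,1])<70)); print(m.sum(),np.median(W[m],0) if m.any() else 0)
```

```text
[435.1211982  -76.52673962  78.97689604]
82 [626.23373767   0.76510059  34.49627902]
```

View pics/s2.png

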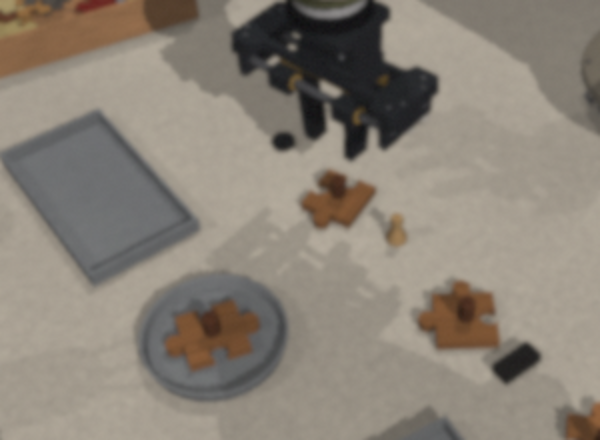

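The inner piece lies flat in the dish (crop 212,335), and the gripper is above edge b (337,190).

Call:
drive_tool(
  series=[0.4,-0.002,-0.001,-0.025,0,0,0,0.4,0,0,-0.025,0,0,0,0.4,0,0,-0.015,0,0,0,0.4,0,0,0,0,0,0,0,0,0,0,0,0,0,0,0,0,0,0,0,0,0,0,0,0,0,0,0,0,0,0,0,0,0,0],
)

```text
time: 5.78
ee_pos: [432.5, -77.4, 14.0]
tcp_rot: [3.115, 0.404, 0.001]
wrist_force: [0.7, 0.4, 0.6]
gripper_width: 15.1
finger_force: 30.0
```

Call:
drive_tool(
  series=[0,0,0,0.03,0,0,0,0,0,0,0.03,0,0,0,0,0.0325,-0.018,0,0,0,0,0,0.0325,-0.018,0,0,0,0,0,0.0325,-0.018,0,0,0,0,0,0.0325,-0.018,0,0,0,0,0,0.0325,-0.018,0,0,0,0,0,0.0325,-0.018,0,0,0,0],
)

```text
time: 6.45
ee_pos: [628.4, -186.2, 73.9]
tcp_rot: [3.115, 0.404, 0.0]
wrist_force: [-0.6, 0.1, -0.7]
gripper_width: 15.1
finger_force: 30.0
```

Call:
drive_tool(
  series=[0,0,0,0,0,0,0,0,0,0,0,0,0,0,0,0,0,0,0,0,0],
)

```text
time: 6.7
ee_pos: [626.4, -184.9, 73.3]
tcp_rot: [-3.115, -0.404, 0.002]
wrist_force: [-0.6, -0.8, 0.1]
gripper_width: 14.7
finger_force: 30.0
```

Lower, release and lift. Then go to edge a at (432.4,117).

Call:
drive_tool(
  series=[0,0,0,-0.025,0,0,0,0,0,0,-0.02,0,0,0,0,0,0,-0.01,0,0,0,0,0,0,0,0,0,0,0.4,0,0,0,0,0,0,0.4,0,0,0,0,0,0,0.4,0,0,0,0,0,0,0.4,0,0,0,0,0,0],
)

```text
time: 7.37
ee_pos: [627.2, -185.5, 19.2]
tcp_rot: [3.115, 0.404, 0.001]
wrist_force: [-0.4, 0.0, 0.0]
gripper_width: 35.1
finger_force: 0.0
```

Call:
drive_tool(
  series=[0.4,0,0,0.03,0,0,0,0.4,0,0,0.03,0,0,0,0.4,-0.02,0.03,0,0,0,0,0.4,-0.02,0.03,0,0,0,0,0.4,-0.02,0.03,0,0,0,0,0.4,-0.02,0.03,0,0,0,0,0.4,-0.02,0.03,0,0,0,0,0.4,-0.02,0.03,0,0,0,0],
)

```text
time: 8.03
ee_pos: [505.9, -4.2, 79.0]
tcp_rot: [3.115, 0.403, 0.001]
wrist_force: [0.2, 0.0, -0.1]
gripper_width: 35.1
finger_force: 0.0
```

Call:
drive_tool(
  series=[0.4,-0.02,0.03,0,0,0,0,0.4,-0.02,0.03,0,0,0,0,0.4,-0.02,0.03,0,0,0,0,0.4,-0.014,0.032,0,0,0,0,0.4,0,0,0,0,0,0,0.4,0,0,0,0,0,0,0.4,0,0,0,0,0,0],
)

```text
time: 8.62
ee_pos: [433.6, 116.2, 78.9]
tcp_rot: [3.115, 0.404, 0.002]
wrist_force: [1.0, -0.8, -0.2]
gripper_width: 35.6
finger_force: 0.0
```

Run:
```python
from plant import arm, optics
from h import *
d=optics.read_camera("scene"); f=d["frame"][120:400,100:480,::-1]; cv2.imwrite("pics/s3.png",cv2.resize(f,None,fx=2,fy=2)); print(arm.read_state()["ee_pos"])
W=world(d)
for a,b in [(627,-185),(430,282)]:
  m=((W[...,2]>25)&(W[...,2]<45)&(abs(W[...,0]-a)<40)&(abs(W[...,1]-b)<40)); print(m.sum(),np.median(W[m],0) if m.any() else 0)
```

```text
[433.74338479 115.86625994  78.83881924]
70 [ 628.50335346 -179.86042542   34.32013741]
85 [432.32005383 285.9976485   30.80869859]
```

View pics/s3.png

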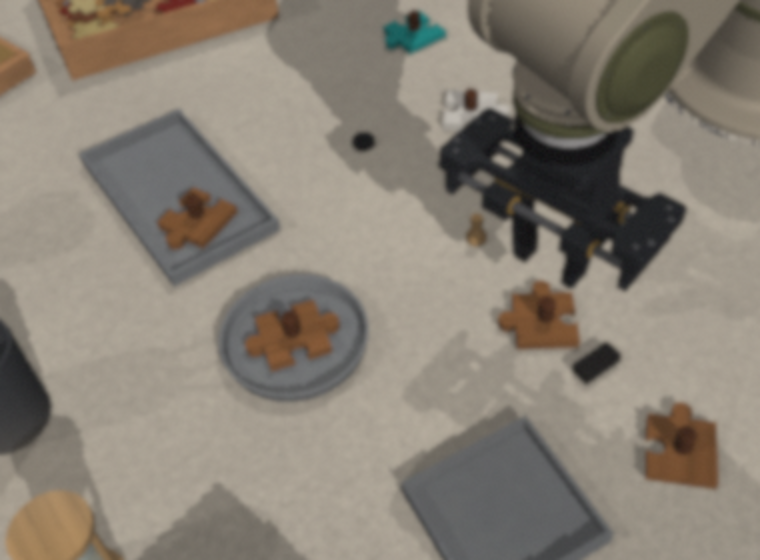

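Edge b lies flat in the oblong tray (crop 195,210). Now edge a (545,310).

Call:
drive_tool(
  series=[0.4,-0.001,0.001,-0.025,0,0,0,0.4,0,0,-0.025,0,0,0,0.4,0,0,-0.015,0,0,0,0.4,0,0,0,0,0,0,0,0,0,0,0,0,0,0,0,0,0,0,0,0,0,0,0,0,0,0,0,0,0,0,0,0,0,0],
)

```text
time: 9.33
ee_pos: [432.5, 117.3, 14.1]
tcp_rot: [3.115, 0.403, 0.002]
wrist_force: [1.2, -1.0, 0.5]
gripper_width: 15.1
finger_force: 30.0
```

Call:
drive_tool(
  series=[0,0,0,0.035,0,0,0,0,0,0,0.04,0,0,0,0,0.0162,-0.0334,0,0,0,0,0,0.0162,-0.0334,0,0,0,0,0,0.0162,-0.0334,0,0,0,0,0,0.0162,-0.0334,0,0,0,0,0,0.0162,-0.0334,0,0,0,0,0,0.0162,-0.0334,0,0,0,0],
)

```text
time: 10.0
ee_pos: [529.8, -84.8, 89.0]
tcp_rot: [3.115, 0.403, 0.001]
wrist_force: [0.6, 0.5, -0.7]
gripper_width: 15.1
finger_force: 30.0
```

Call:
drive_tool(
  series=[0,0.0162,-0.0334,0,0,0,0,0,0.0162,-0.0334,0,0,0,0,0,0.0162,-0.0334,0,0,0,0,0,0.0162,-0.0334,0,0,0,0,0,0.0162,-0.0334,0,0,0,0,0,0.0162,-0.0334,0,0,0,0,0,0,0,0,0,0,0,0,0,0,0,0,0,0],
)

```text
time: 10.67
ee_pos: [626.3, -284.6, 87.9]
tcp_rot: [-3.116, -0.401, 0.001]
wrist_force: [-0.2, 0.3, 1.0]
gripper_width: 15.2
finger_force: 30.0
```

Call:
drive_tool(
  series=[0,0,0,0,0,0,0,0,0,0,0,0,0,0],
)

```text
time: 10.83
ee_pos: [626.3, -282.1, 88.9]
tcp_rot: [-3.115, -0.405, 0.0]
wrist_force: [0.5, -0.1, 0.2]
gripper_width: 15.2
finger_force: 30.0
```

Call:
drive_tool(
  series=[0,0,0,-0.035,0,0,0,0,0,0,-0.025,0,0,0,0,0,0,-0.01,0,0,0,0,0,0,0,0,0,0,0.4,0,0,0,0,0,0,0.4,0,0,0,0,0,0,0.4,0,0,0,0,0,0,0.4,0,0,0,0,0,0],
)

```text
time: 11.5
ee_pos: [626.7, -283.2, 19.3]
tcp_rot: [3.115, 0.404, 0.001]
wrist_force: [-0.2, 0.6, 0.7]
gripper_width: 35.1
finger_force: 0.0
```

Call:
drive_tool(
  series=[0.4,0,0,0.03,0,0,0,0.4,0,0,0.03,0,0,0,0.4,-0.0123,0.0353,0,0,0,0,0.4,-0.0123,0.0353,0,0,0,0,0.4,-0.0123,0.0353,0,0,0,0,0.4,-0.0123,0.0353,0,0,0,0,0.4,-0.0123,0.0353,0,0,0,0,0.4,-0.0123,0.0353,0,0,0,0],
)

```text
time: 12.17
ee_pos: [551.9, -69.9, 79.1]
tcp_rot: [3.115, 0.403, 0.001]
wrist_force: [-0.0, 0.4, 0.4]
gripper_width: 35.5
finger_force: 0.0
```

Call:
drive_tool(
  series=[0.4,-0.0123,0.0353,0,0,0,0,0.4,-0.0123,0.0353,0,0,0,0,0.4,-0.0123,0.0353,0,0,0,0,0.4,-0.0123,0.0353,0,0,0,0,0.4,-0.0123,0.0353,0,0,0,0,0.4,-0.0123,0.0353,0,0,0,0,0.4,-0.0123,0.0353,0,0,0,0,0.4,-0.0123,0.0353,0,0,0,0],
)

```text
time: 12.83
ee_pos: [453.5, 212.6, 79.2]
tcp_rot: [-3.115, -0.404, -0.002]
wrist_force: [-0.0, 0.1, 0.4]
gripper_width: 35.7
finger_force: 0.0
```

Call:
drive_tool(
  series=[0.4,-0.0123,0.0353,0,0,0,0,0.4,-0.0123,0.0353,0,0,0,0,0.4,0,0,0,0,0,0,0.4,0,0,0,0,0,0,0.4,0,0,0,0,0,0],
)

```text
time: 13.25
ee_pos: [429.9, 281.2, 78.8]
tcp_rot: [3.115, 0.404, 0.001]
wrist_force: [-0.5, -0.4, 0.9]
gripper_width: 35.1
finger_force: 0.0
```

Call:
drive_tool(
  series=[0.4,0,0.001,-0.025,0,0,0,0.4,0,0,-0.025,0,0,0,0.4,0,0,-0.015,0,0,0,0.4,0,0,0,0,0,0,0,0,0,0,0,0,0,0,0,0,0,0,0,0,0,0,0,0,0,0,0,0,0,0,0,0,0,0],
)

```text
time: 13.92
ee_pos: [430.1, 282.3, 14.2]
tcp_rot: [-3.116, -0.403, -0.002]
wrist_force: [0.9, -0.9, 0.8]
gripper_width: 14.8
finger_force: 30.0
```

Call:
drive_tool(
  series=[0,0,0,0.03,0,0,0,0,0,0,0.03,0,0,0,0,0.03,-0.0086,0,0,0,0,0,0.03,-0.0086,0,0,0,0,0,0.03,-0.0086,0,0,0,0,0,0.03,-0.0086,0,0,0,0,0,0.03,-0.0086,0,0,0,0,0,0,0,0,0,0,0],
)

```text
time: 14.58
ee_pos: [583.9, 237.2, 73.8]
tcp_rot: [3.116, 0.399, 0.005]
wrist_force: [-0.1, 0.1, -0.5]
gripper_width: 15.4
finger_force: 30.0
```

Call:
drive_tool(
  series=[0,0,0,0,0,0,0,0,0,0,0,0,0,0],
)

```text
time: 14.75
ee_pos: [578.9, 239.7, 73.5]
tcp_rot: [-3.115, -0.404, 0.001]
wrist_force: [0.7, 0.1, -0.6]
gripper_width: 15.3
finger_force: 30.0
```

Lower, release, then lift and move back out of the view.

Call:
drive_tool(
  series=[0,0,0,-0.025,0,0,0,0,0,0,-0.02,0,0,0,0,0,0,-0.01,0,0,0,0,0,0,0,0,0,0,0.4,0,0,0,0,0,0,0.4,0,0,0,0,0,0,0.4,0,0,0,0,0,0,0.4,0,0,0,0,0,0],
)

```text
time: 15.42
ee_pos: [579.7, 239.7, 19.2]
tcp_rot: [-3.115, -0.404, -0.001]
wrist_force: [-0.4, 0.0, 0.6]
gripper_width: 35.0
finger_force: 0.0
```

Call:
drive_tool(
  series=[0.4,0,0,0.03,0,0,0,0.4,0,0,0.04,0,0,0,0.4,-0.02,0,0.035,0,0,0,0.4,-0.035,0,0.02,0,0,0,0.4,-0.035,0,0.02,0,0,0,0.4,-0.04,0,0,0,0,0,0.4,-0.04,0,0,0,0,0,0.4,-0.04,0,0,0,0,0],
)

```text
time: 16.08
ee_pos: [367.7, 239.3, 164.0]
tcp_rot: [-3.115, -0.403, -0.002]
wrist_force: [-0.7, 0.4, 0.4]
gripper_width: 35.5
finger_force: 0.0
```

Call:
drive_tool(
  series=[0.4,0,0,0,0,0,0,0.4,0,0,0,0,0,0,0.4,0,0,0,0,0,0,0.4,0,0,0,0,0,0],
)

```text
time: 16.42
ee_pos: [370.9, 239.6, 163.9]
tcp_rot: [-3.115, -0.403, -0.002]
wrist_force: [-0.1, -0.1, -0.3]
gripper_width: 35.3
finger_force: 0.0
```

Run:
```python
from plant import arm, optics
from h import *
for n in ("top","scene"):
  d=optics.read_camera(n); cv2.imwrite(f"pics/{n}4.png",d["frame"][:,:,::-1])
  W=world(d)
  for a,b in [(580,239),(627,-2),(627,-185),(627,-283),(418,0)]:
    q=(abs(W[...,0]-a)<40)&(abs(W[...,1]-b)<40)
    m=q&(W[...,2]>27)&(W[...,2]<45); p=q&(W[...,2]>11)&(W[...,2]<20)
    if p.sum()>10:
      X=W[p]; A=np.c_[X[:,:2]-X[:,:2].mean(0),np.ones(len(X))]; k=np.linalg.lstsq(A,X[:,2],rcond=None)[0]
    else: k=np.zeros(3)
    print(n,m.sum(),np.median(W[m],0).round(1) if m.any() else 0,"plane",k.round(3))
print(arm.read_state()["ee_pos"])
```

```text
top 48 [579.3 238.1  36.4] plane [ 6.0000e-03 -5.0000e-03  1.5097e+01]
top 44 [624.4  -4.7  37.5] plane [4.0000e-03 6.0000e-03 1.5058e+01]
top 43 [ 626.  -185.    36.4] plane [5.0000e-03 1.0000e-03 1.5114e+01]
top 43 [ 626.  -282.8   36. ] plane [-4.0000e-03 -0.0000e+00  1.5023e+01]
top 29 [418.2  -0.6  32.1] plane [-3.9000e-02 -6.0000e-03  1.3026e+01]
scene 105 [581.  241.4  35. ] plane [-2.0000e-03  2.0000e-03  1.3732e+01]
scene 75 [626.1   0.7  35.3] plane [ 1.0000e-03 -0.0000e+00  1.3972e+01]
scene 59 [ 628.8 -181.3   34.9] plane [-4.0000e-03 -1.0000e-03  1.4117e+01]
scene 57 [ 627.8 -277.5   34.9] plane [ 2.0000e-03 -3.0000e-03  1.4147e+01]
scene 32 [420.    2.2  31. ] plane [-8.0000e-03 -3.0300e-01  1.5278e+01]
[370.62798043 239.50216352 163.54617439]
```

View pics/top4.png

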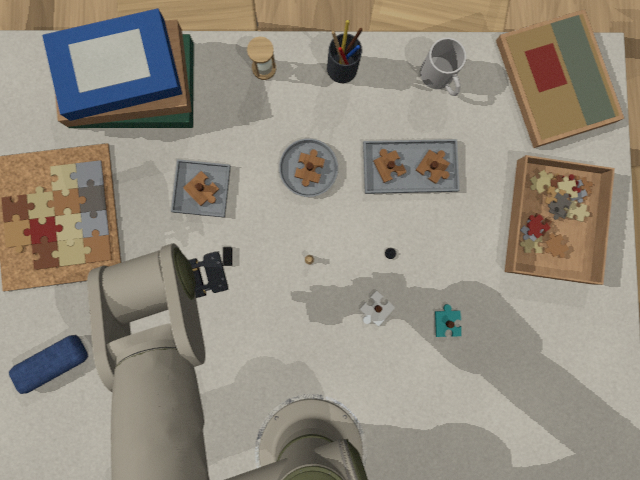

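View pics/scene4.png

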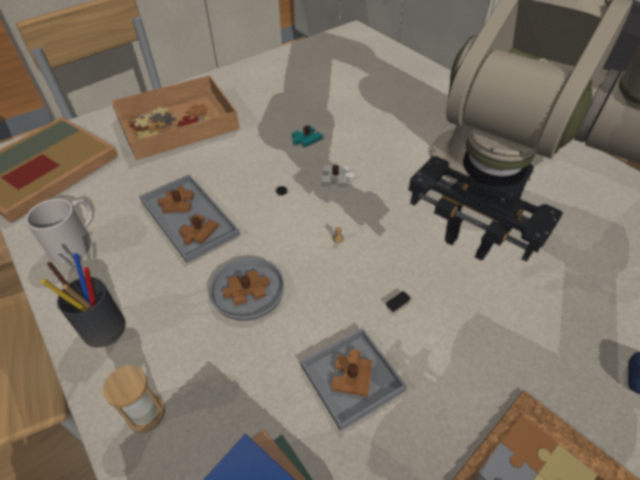

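In the top picture all four pieces lie flat in the right places: corner (201,188), inner (309,167), edge b (391,165) and edge a (434,166). The pawn, counter and eraser are where they started, and the arm is clear.

```bash
python3 -c "from plant import ticket; print(ticket.job_done())"
```

```text
the job is handed in; nothing more can be done
None
```

All four pieces are sorted and lying flat in their trays, the pawn, counter and eraser are where they started, and the job is handed in; no verdict was shown.

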